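# Click the tray stop into its notch and clamp it

### The arm

A 7-joint arm with a two-finger parallel gripper is mounted at the origin on a cart in front of the work surface, level with it; the furniture and walls round the work are solid. World frame = base frame: x ahead of the robot, y to its left, z up, the work surface at z = 0. Lengths are in m, angles in rad, forces in N, time in s.
With the tool pointing down it reaches from about 0.4 to 0.925 m from the base axis. Payload 4.1 kg.
Tool frame: the origin (TCP) lies on the centre line of the jaws, within the pads' length; the fingertips stand 14 mm ahead of it and the grasp point (between the pads) lies 5 mm behind it (robot.tips_ahead is the distance from the TCP to the fingertips, in m); z points along the fingers, y is the line along which they close (so a half turn about z gives the same grasp; the last joint's range is limited). The gripper opens to 85 mm and grips with 20 to 120 N. Pads are 22 mm wide; open, the fingers measure 114 mm over their backs; the gripper's body (76 mm by 85 mm) begins 54 mm behind the grasp point. The pads swing forward as they close: fully open they stand 13 mm farther back than shut.
Start: joints at [-1.316, 0.398, 0.045, 1.537, -0.019, 1.207, -0.051], TCP at [0.225, 0.61, 0.245] pointing down, gripper open.
Joint ranges: [-2.82, 2.82], [-0.49, 2.23], [-1.37, 1.46], [0, 2.46], [-1.36, 4.5], [0.23, 2], [-2.94, 2.94]. Speed limits (rad/s): [2.57, 2.57, 3.14, 3.14, 3.14, 3.14, 3.14].

### API

Orientations are given as a unit quaternion [w, x, y, z].
In Python, from cell import status, vision, close_job, robot gives the robot as it stands.
- The arm moves only by the tool play_rows, never from a script. Its argument "plan" is one flat list of numbers, 4 for each row, row after row: the shift along the tool's x, y, z in m, then the turn about the tool's z in units of 6 degrees (1.0 is 6 degrees). A call has 1 to 12 rows; each row is the pose to reach, as a shift and turn from the pose commanded when the call began, along the tool's axes at that moment; what a row does not reach only later rows make up. A row lasts 1/10 s, in which the tool goes at most 50 mm and 8.59 degrees, less where a joint would pass 70% of its speed; a pose out of reach is approached as far as the arm can. A call with a gripper value outside its range is refused whole. "jaw" is the closure, from 0 (fully open) to 1 (shut), set as the call begins (left out, the last holds). The fingers move at their own pace and stop on an object; "grip_force" is the grip in N (left out, the last holds). Time passes only in rows, so rows that repeat a pose let the fingers close. It gives the time, the measured TCP pose, the force, the opening and the grip force at its end, in the units of the state.
- status.observe(): the state, without advancing time (a new reading comes with each control period).
- vision.capture(name): name is "scene" or "top"; returns a dict with "color" (384x512x3 uint8, blue, green, red), "fovy" (degrees; the focal length in pixels is half the picture's height over the tangent of half this angle, whatever the lens; pixels are square), "cx", "cy" (the principal point, pixels), "camera_from_world" (4x4, takes a point from world to camera coordinates). Camera axes: x right, y up, looking along -z (the intrinsics and any distortion apply to the point x, -y, -z); pixel columns grow to the right and rows downward; lengths in m; the calibration is good to about 2 mm. A picture is of the moment at which its call begins. There is no depth.
- close_job(): hands the job in; it is judged then, once.
Trained networks look in a picture, given as the dict that the camera call returned (one of the last four; its "shot" number tells which), for a name from the list of things; names that differ only in an ending like _2 or _b are one class to them, and where a whole thing is asked for, a point or a joint stands for the part that bears it (a point fixed in the world has none). Each returns a list of dicts, best first, with "confidence" (0 to 1); they miss things now and then, are a little off and sometimes report something else, mostly with a low value. They report only what shows in the picture. A call takes as long as a camera call.
- vision.spot_in(picture, name): "xyz" ([x, y, z] in m, in the coordinates of the camera as it stood for that picture, good to about 4 mm: the middle of the surface that is visible of it).
- vision.landmark_of(picture, name): "xyz" ([x, y, z] in m, in the coordinates of the camera as it stood for that picture, good to about 4 mm: a listed point, or the origin of a listed thing).
The state is a dict: "t": time; "joints": joint angles; "qd": joint speeds; "tau": joint torques, N m; "tool_pos": TCP position; "tool_rot": TCP orientation; "force": force on the tool from outside, world axes, zero at the start; "ft_torque": the same for the moment, N m; "gripper_width": finger opening in m; "grasp_force": force on a finger pad.
Only numpy, scipy, OpenCV 4.12 (cv2) and the standard library are available. Lean on these libraries where they do the work, as an engineer would, in place of code of your own. Each camera call takes 0.05 s, during which the arm holds its last target. There are 200 camera calls.

### The job

Secure the seed tray on the worktop: push the sliding stop along its rail to the left, through the first notch, until it clicks into the last notch right beside the tray. Only then press the clamp lever on top of the stop down flat, and leave everything standing clear of the hand. Just push and press with the fingertips, grasp and lift nothing, and do not shift the tray or the things lying around.

Things in the scene. Friction and masses are not known exactly. Their poses are not given: they have to be found in the camera images.
- rail: aluminium rail, 428 mm long, fixed on the worktop in front of the seed tray. Origin on the worktop under its centre line; x points across it, away from the robot, y along it to the left. Runs from y = -170 to +258 mm (end plate, 50 mm high, at the left end). Bar 12 mm high, 44 mm wide; along its robot side a dark steel strip, top at 18 mm, cut by two notches 10 mm wide at y = -65 and -15 mm
- last_notch (a point): the last notch in the steel strip, beside the tray: a point on the strip's top, 18 mm above the worktop and 30 mm to the robot's side of the rail's centre line. The stop's ball stands over it when the stop is in place. The first notch lies 50 mm to the right
- stop (a joint): travel of the grey stop to the left (rail's +y), m: 0 at the right, limit 0.155; first notch at 0.075, last notch at 0.125. Starts at 0.005 to 0.058. About 2 N slides it on plain rail. A sprung ball on it drops 2 mm into a notch: resistance dips and the stop pulls itself the last 3 mm in (2 mm of play there); then about 9 N is needed to push it out, either way. A firm push goes straight through
- push_face (a point): middle of the right-hand face of the stop's grey block, the face to push, 34 mm above the worktop; axes parallel to the rail's. Block 40 mm across the rail, 44 mm along it (centre 22 mm left of this point), z 13 to 46 mm. From its left side a plate (top at 54 mm) reaches 104 mm behind the rail's centre line; with the stop in the last notch it stands about 13 mm short of the tray
- lever_pad (a point): top of the clamp lever, 50 mm from its hinge, near its round free end that points to the robot. Dark steel lever on top of the block, 63 mm long, 22 mm wide, 5 mm thick, hinged 15 mm behind the rail's centre line, 51 mm above the worktop. Moves with the lever; when the lever lies flat this point is 53.5 mm above the worktop
- lever (a joint): angle of the clamp lever, rad: 0 = flat, fully down; positive = free end raised; starts at 0.45 to 0.65. Stiff, stays where it is left; about 1.5 N on the pad presses it down. Pressing does not move the stop along the rail
- tray_mid (a point): centre (half-way up) of the seed tray, a soil-filled 12-cell tray in a green drip base, 228 mm along the rail, 174 mm across it, 59 mm high, 0.42 kg, standing loose behind the rail between the end plate and the stop's plate.
- dibber: turned wooden dibber, 134 mm long, 26 mm thick, lying behind the rail; not part of the job, leave it where it is (origin: centre of its underside)
- seed_packet: flat paper seed packet, 115 x 85 x 10 mm, lying behind the rail; not part of the job, leave it where it is (origin: centre of its underside)
- kitchen_timer: round wind-up kitchen timer, 66 mm across, 43 mm high, right of the rail; not part of the job, leave it where it is (origin: centre of its underside)
- trowel: small hand trowel with wooden handle, 237 mm long, lying far right; not part of the job, leave it where it is (origin: centre of its underside)
- tumbler: drinking glass, 81 mm across, 92 mm high, standing right of the rail; not part of the job, leave it where it is (origin: centre of its underside)
- marker: marker pen, 135 mm long, 17 mm thick, lying in front of the rail; not part of the job, leave it where it is (origin: centre of its underside)

How it is judged:
On the way:
1. the stop sits in the last notch with the lever still up (value of joint stop between 0.121 and 0.129 m and velocity of joint stop between -0.005 and 0.005 m/s and value of joint lever above 0.3 rad), for 0.2 s.
At the end, for the whole second after the job is handed in: the stop rests in the last notch (within 4 mm of its middle), the clamp lever lies flat (less than 0.09 rad, about 5 degrees), and the tray stands within 8 mm of where it stood (value of joint stop between 0.121 and 0.129 m and velocity of joint stop between -0.005 and 0.005 m/s and value of joint lever below 0.09 rad and distance of tray_mid from where it was at the start of the episode below 0.008 m); the robot touches nothing.
It fails at once if the seed tray is shifted (more than 8 mm) or lifted (distance of tray_mid from where it was at the start of the episode above 0.008 m).
It fails at once if one of the things lying around is moved by more than 15 mm (distance of any of dibber, seed_packet, kitchen_timer, trowel, tumbler, marker from where it was at the start of the episode above 0.015 m).
It also fails if it takes over 42 s, if anything falls off the work surface, if the arm or the gripper's body presses on something with over 40 N, if the wrist force passes 120 N, or if a joint passes its speed limit or range.

## Working session

There is one attempt and no reset: what is moved stays moved. The work goes in short steps, Python scripts to look and compute and a tool call to move; the robot and the scene stay as the last step left them, time stands still between calls to the robot, and variables do not carry over. Pictures are saved under pics/ and viewed, at most 10 in all, crops included, and the job is handed in when it is done.

Besides the shell and the picture viewer there is one more tool, called after "Call:" by a JSON object that holds its "name" and its "arguments", one argument or row to a line. play_rows: Moves the arm, as the interface text tells. Its arguments: {"type":"object","properties":{"plan":{"type":"array"},"jaw":{"type":"number"},"grip_force":{"type":"number"}},"required":["plan"]}

```bash
mkdir -p pics; cat > h.py <<'E'
import numpy as np, cv2
from cell import status, vision, close_job, robot
def cap(n, save=None):
    p=vision.capture(n)
    if save: cv2.imwrite('pics/'+save,p['color'])
    return p
def w(p,xyz): return (np.linalg.inv(p['camera_from_world'])@np.r_[xyz,1])[:3]
def lm(p,n):
    return [(np.round(w(p,d['xyz']),4).tolist(),round(d['confidence'],2)) for d in vision.landmark_of(p,n)[:2]]
def proj(p,X):
    c=(np.array(p['camera_from_world'])@np.r_[X,1])[:3]; f=p['color'].shape[0]/2/np.tan(np.radians(p['fovy'])/2)
    return p['cx']+f*c[0]/-c[2], p['cy']-f*c[1]/-c[2]
E
python3 - <<'E'
from h import *
s=status.observe(); print(s['t'],s['tool_pos'],s['tool_rot'],s['gripper_width'])
for c in ('scene','top'):
    p=cap(c,c+'1.png'); print(c)
    for n in ('rail','last_notch','push_face','lever_pad','tray_mid','tumbler','kitchen_timer','marker'): print(n,lm(p,n))
    if c=='top': print(np.round(np.linalg.inv(p['camera_from_world']),3))
E
```

```text
0.0 [0.22493985 0.60918058 0.24428551] [-1.23579709e-04  1.75912516e-01  9.84405324e-01 -9.64454378e-04] 0.0850594959177774
scene
rail [([0.5035, 0.215, -0.0005], 0.6)]
last_notch [([0.4718, 0.193, 0.0177], 0.87)]
push_face [([0.5142, 0.0668, 0.0334], 0.72)]
lever_pad [([0.6126, 0.3566, 0.0319], 0.59), ([0.4833, 0.0852, 0.0743], 0.38)]
tray_mid [([0.614, 0.3558, 0.0317], 0.83)]
tumbler []
kitchen_timer [([0.4542, -0.3955, -0.006], 0.68)]
marker [([0.3703, 0.1077, 0.0009], 0.63)]
top
rail [([0.5032, 0.2165, -0.0006], 0.58)]
last_notch [([0.4733, 0.2016, 0.0177], 0.81)]
push_face [([0.5141, 0.0687, 0.0337], 0.53)]
lever_pad [([0.4822, 0.0897, 0.0745], 0.56)]
tray_mid [([0.6139, 0.3579, 0.0273], 0.65), ([0.7029, 0.2079, -0.0018], 0.53)]
tumbler [([0.4339, -0.2398, -0.0023], 0.95), ([0.699, 0.1211, 0.0005], 0.4)]
kitchen_timer [([0.4484, -0.3903, -0.0026], 0.9)]
marker [([0.3681, 0.1012, -0.0011], 0.63)]
[[-0.019  0.978 -0.208  0.244]
 [-1.    -0.019  0.002 -0.056]
 [-0.002  0.208  0.978  1.419]
 [ 0.     0.     0.     1.   ]]
```

View pics/scene1.png

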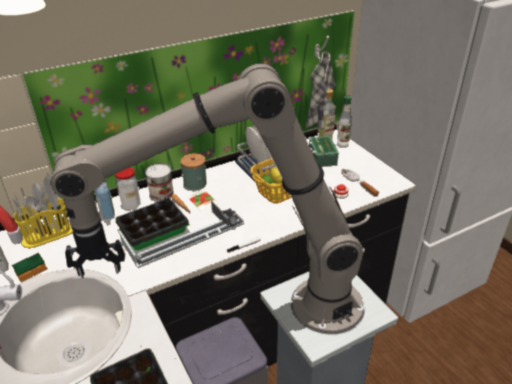

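View pics/top1.png

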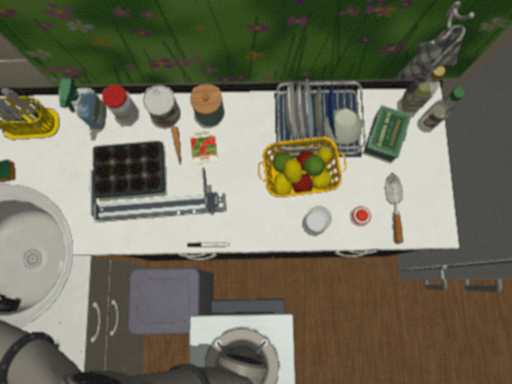

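The rail runs in front of the tray (top: about (95,213) to (225,205)). The stop is at its right end, near (215,203), with its plate reaching back to (205,170). The tumbler is at (317,220), the timer at (361,215) and the marker at (208,244). Next I'll check the rail's yaw and origin with a model overlay.

```bash
cat > ov.py <<'E'
from h import *
import sys
def overlay(p,O,yaw,s,lev,win,out,k=5):
    R=np.array([[np.cos(yaw),-np.sin(yaw)],[np.sin(yaw),np.cos(yaw)]])
    P=lambda x,y,z: proj(p,np.r_[O+R@[x,y],z])
    x0,y0,x1,y1=win
    im=cv2.resize(p['color'][y0:y1,x0:x1],None,fx=k,fy=k,interpolation=cv2.INTER_CUBIC)
    def poly(pts,c): cv2.polylines(im,[np.int32([[(u+.5-x0)*k,(v+.5-y0)*k] for u,v in (P(*q) for q in pts)])],True,c,1)
    poly([(-.022,-.17,.012),(.022,-.17,.012),(.022,.258,.012),(-.022,.258,.012)],(0,0,255))
    f=-.162+s
    poly([(-.02,f,.046),(.02,f,.046),(.02,f+.044,.046),(-.02,f+.044,.046)],(0,255,0))
    c,sn=np.cos(lev),np.sin(lev)
    poly([(.015,f+.011,.051),(.015,f+.033,.051),(.015-.063*c,f+.033,.051+.063*sn),(.015-.063*c,f+.011,.051+.063*sn)],(255,0,255))
    for y in(-.065,-.015): poly([(-.03,y-.005,.018),(-.03,y+.005,.018)],(255,255,0))
    cv2.imwrite('pics/'+out,im)
E
python3 - <<'E'
from ov import *
p=cap('top')
overlay(p,np.array([.5033,.2155]),np.radians(4.2),.013,.55,(85,155,240,260),'o1.png')
for n in ('rail','last_notch','push_face','lever_pad'): print(n,lm(p,n))
E
```

```text
rail [([0.5033, 0.2178, -0.0003], 0.95)]
last_notch [([0.4748, 0.202, 0.019], 0.72)]
push_face [([0.5125, 0.0704, 0.0333], 0.59)]
lever_pad [([0.482, 0.0892, 0.0736], 0.45)]
```

View pics/o1.png

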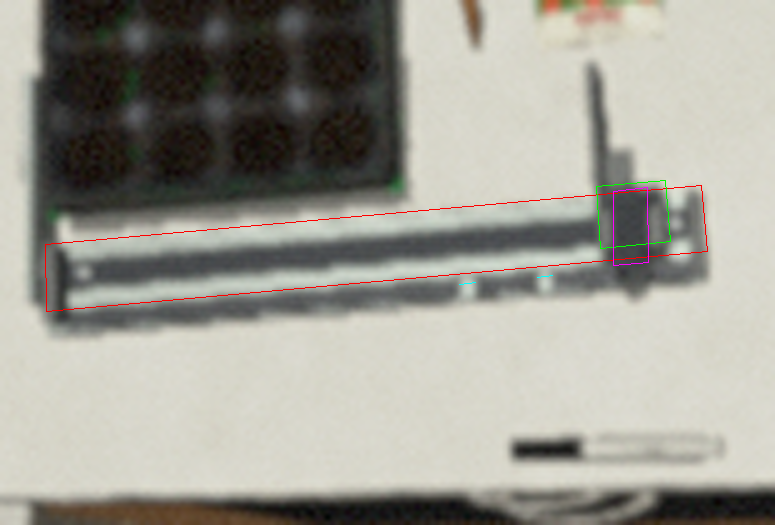

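The overlay matches along the rail, since both notches coincide. It sits about 1 px (3 mm) too far in x, so I'll take O≈(0.500, 0.2165), yaw ≈3.7° and stop ≈0.014. Next I go above the spot right of the stop with the gripper shut.

Call:
{"name": "play_rows", "arguments": {
  "plan": [-0.235,-0.225,0,-2,-0.235,-0.225,0,-2,-0.235,-0.225,0,-2,-0.235,-0.225,0,-2,-0.472,-0.449,0,-4,-0.472,-0.449,0,-4,-0.472,-0.449,0,-4,-0.472,-0.449,0,-4,-0.472,-0.449,0,-4,-0.472,-0.449,0,-4,-0.472,-0.449,0,-4,-0.472,-0.449,0,-4],
  "jaw": 1
}}

```text
t: 2.35
tool_pos: [0.4891, 0.0718, 0.2458]
tool_rot: [0.001, -0.033, 0.999, 0.0]
force: [1.6, -0.0, -0.5]
gripper_width: -0.0001
grasp_force: 0.0
```

Call:
{"name": "play_rows", "arguments": {
  "plan": [0,0,0,0,0,0,0,0]
}}

```text
t: 2.55
tool_pos: [0.4887, 0.0726, 0.2454]
tool_rot: [0.0, -0.031, 1.0, 0.0]
force: [-0.8, -0.1, 0.1]
gripper_width: -0.0002
grasp_force: 0.0
```

```bash
python3 - <<'E'
from h import *
s=status.observe(); print(s['t'],s['tool_pos'],s['tool_rot'],s['force'])
ps=[]
for c in ('top','scene')*1:
    p=cap(c,c+'2.png')
    for n in ('rail','last_notch','push_face','lever_pad'): print(c,n,lm(p,n))
E
```

```text
2.55 [0.48874439 0.07258632 0.24539765] [ 6.05964177e-05 -3.08378641e-02  9.99524374e-01  2.19102070e-04] [-0.77641072 -0.10251193  0.10513008]
top rail [([0.7036, 0.2098, -0.0046], 0.44)]
top last_notch [([0.4755, 0.1999, 0.0167], 0.57)]
top push_face [([0.4748, 0.2002, 0.0187], 0.74)]
top lever_pad []
scene rail [([0.505, 0.2153, -0.0009], 0.71)]
scene last_notch [([0.4711, 0.1959, 0.0171], 0.56)]
scene push_face [([0.5119, 0.0658, 0.0352], 0.87)]
scene lever_pad [([0.4806, -0.5082, -0.0003], 0.57), ([0.4863, 0.0838, 0.0718], 0.53)]
```

Call:
{"name": "play_rows", "arguments": {
  "plan": [-0.021,-0.052,0,0,-0.021,-0.052,0,0,-0.021,-0.052,0.05,0,-0.021,-0.052,0.1,0,-0.021,-0.052,0.14,0,-0.021,-0.052,0.17,0,-0.021,-0.052,0.19,0,-0.021,-0.052,0.197,0,-0.021,-0.052,0.197,0,-0.021,-0.052,0.197,0]
}}

```text
t: 4.05
tool_pos: [0.5138, 0.0232, 0.0493]
tool_rot: [0.001, -0.033, 0.999, 0.0]
force: [0.1, -0.1, 0.1]
gripper_width: 0.0
grasp_force: 0.0
```

```bash
python3 - <<'E'
from h import *
s=status.observe(); print(s['t'],s['tool_pos'],s['force'])
p=cap('scene'); im=cv2.resize(p['color'][170:270,110:260],None,fx=5,fy=5,interpolation=cv2.INTER_CUBIC); cv2.imwrite('pics/s3.png',im)
print(proj(p,s['tool_pos']-np.array([0,0,.014])))
E
```

```text
4.05 [0.51381948 0.0232364  0.04929399] [ 0.10444222 -0.08905769  0.08105481]
(np.float64(243.75296240863474), np.float64(209.97507161270698))
```

View pics/s3.png

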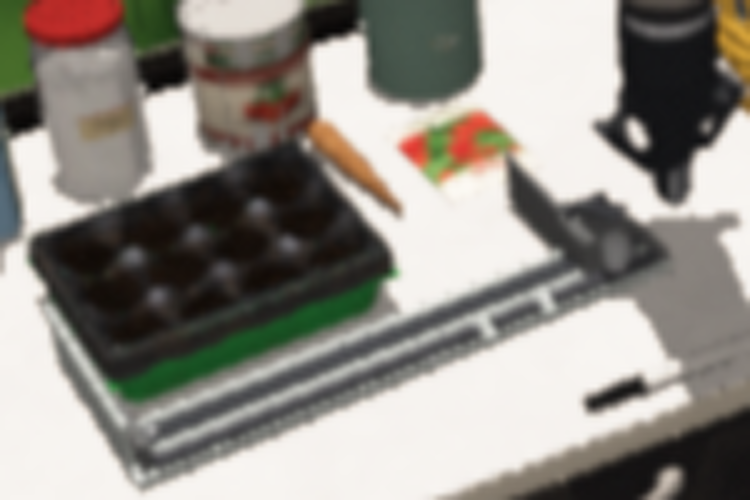

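The fingertips (crop ≈(673,198)) hang right of the stop (block ≈(610,240)), clear of it and of the marker. The linkage is well above the lever. I'll approach and feel for contact.

Call:
{"name": "play_rows", "arguments": {
  "plan": [0,0.01,0,0,0,0.02,0,0,0,0.024,0,0,0,0.026,0,0,0,0.028,0,0,0,0.03,0,0,0,0.032,0,0,0,0.034,0,0,0,0.036,0,0,0,0.038,0,0,0,0.038,0,0]
}}

```text
t: 5.2
tool_pos: [0.5105, 0.0577, 0.0483]
tool_rot: [0.0, -0.031, 1.0, -0.002]
force: [0.5, -5.9, 0.3]
gripper_width: 0.0002
grasp_force: 3.2
```

```bash
python3 - <<'E'
from h import *
for i in range(2):
  for c in ('top','scene'):
    p=cap(c)
    for n in ('push_face','lever_pad'): print(c,n,lm(p,n))
s=status.observe(); print(s['t'],s['tool_pos'],s['force'])
E
```

```text
top push_face []
top lever_pad []
scene push_face [([0.5143, 0.0691, 0.0325], 0.84)]
scene lever_pad [([0.4822, 0.0845, 0.0696], 0.55)]
top push_face []
top lever_pad []
scene push_face [([0.5132, 0.068, 0.0343], 0.67)]
scene lever_pad [([0.481, 0.087, 0.0723], 0.56)]
5.8 [0.51051922 0.05791162 0.04832205] [ 0.61457523 -6.92038908  0.19570545]
```

Call:
{"name": "play_rows", "arguments": {
  "plan": [0,0.002,0,0,0,0.004,0,0,0,0.006,0,0,0,0.008,0,0,0,0.01,0,0]
}}

```text
t: 6.3
tool_pos: [0.5098, 0.0684, 0.0483]
tool_rot: [0.0, -0.032, 1.0, -0.001]
force: [-0.2, -4.9, 0.7]
gripper_width: -0.0
grasp_force: 2.6
```

Call:
{"name": "play_rows", "arguments": {
  "plan": [0,0.004,0,0,0,0.008,0,0,0,0.012,0,0,0,0.016,0,0,0,0.02,0,0,0,0.024,0,0,0,0.028,0,0,0,0.032,0,0,0,0.036,0,0,0,0.036,0,0]
}}

```text
t: 7.3
tool_pos: [0.5074, 0.1048, 0.0483]
tool_rot: [-0.0, -0.032, 0.999, -0.001]
force: [-0.2, -2.9, 0.7]
gripper_width: -0.0002
grasp_force: 1.7
```

Call:
{"name": "play_rows", "arguments": {
  "plan": [0,0.002,0,0,0,0.003,0,0,0,0.003,0,0]
}}

```text
t: 7.6
tool_pos: [0.5072, 0.1097, 0.0483]
tool_rot: [-0.0, -0.032, 0.999, -0.0]
force: [1.0, -2.2, 1.0]
gripper_width: 0.0001
grasp_force: 1.2
```

Call:
{"name": "play_rows", "arguments": {
  "plan": [0,0.002,0,0,0,0.002,0,0]
}}

```text
t: 7.8
tool_pos: [0.5069, 0.1135, 0.0483]
tool_rot: [-0.0, -0.033, 0.999, 0.001]
force: [0.5, 1.0, -0.2]
gripper_width: 0.0001
grasp_force: 0.0
```

Call:
{"name": "play_rows", "arguments": {
  "plan": [0,0.002,0,0,0,0.002,0,0]
}}

```text
t: 8.0
tool_pos: [0.5069, 0.115, 0.0483]
tool_rot: [0.0, -0.033, 0.999, 0.0]
force: [-0.4, -0.2, 0.2]
gripper_width: 0.0002
grasp_force: 0.0
```

Call:
{"name": "play_rows", "arguments": {
  "plan": [0,0.002,0,0,0,0.002,0,0]
}}

```text
t: 8.2
tool_pos: [0.5067, 0.1162, 0.0483]
tool_rot: [0.0, -0.033, 0.999, 0.0]
force: [-0.3, -1.1, 0.2]
gripper_width: -0.0001
grasp_force: 0.5
```

Force dropped to zero near TCP y=0.113–0.116, which is the click into the first notch. The last notch should be near y≈0.165. Now I push through.

Call:
{"name": "play_rows", "arguments": {
  "plan": [0,0.002,0,0,0,0.004,0,0,0,0.006,0,0,0,0.008,0,0,0,0.01,0,0,0,0.012,0,0,0,0.015,0,0,0,0.018,0,0,0,0.021,0,0,0,0.024,0,0,0,0.027,0,0,0,0.027,0,0]
}}

```text
t: 9.4
tool_pos: [0.5051, 0.1413, 0.0483]
tool_rot: [-0.0, -0.032, 0.999, -0.001]
force: [0.8, -3.5, 1.3]
gripper_width: -0.0001
grasp_force: 1.8
```

Call:
{"name": "play_rows", "arguments": {
  "plan": [0,0.003,0,0,0,0.006,0,0,0,0.009,0,0,0,0.009,0,0]
}}

```text
t: 9.8
tool_pos: [0.5045, 0.1514, 0.0483]
tool_rot: [-0.0, -0.032, 0.999, -0.0]
force: [0.4, -2.9, -0.1]
gripper_width: 0.0002
grasp_force: 1.5
```

Call:
{"name": "play_rows", "arguments": {
  "plan": [0,0.002,0,0,0,0.004,0,0,0,0.006,0,0,0,0.006,0,0]
}}

```text
t: 10.2
tool_pos: [0.504, 0.1582, 0.0483]
tool_rot: [0.0, -0.033, 0.999, 0.0]
force: [0.4, -2.1, 1.2]
gripper_width: 0.0002
grasp_force: 1.3
```

Call:
{"name": "play_rows", "arguments": {
  "plan": [0,0.002,0,0,0,0.002,0,0]
}}

```text
t: 10.4
tool_pos: [0.5038, 0.1609, 0.0483]
tool_rot: [0.0, -0.033, 0.999, 0.001]
force: [0.3, 0.5, 0.0]
gripper_width: 0.0002
grasp_force: 0.0
```

Call:
{"name": "play_rows", "arguments": {
  "plan": [0,0.002,0,0,0,0.002,0,0]
}}

```text
t: 10.6
tool_pos: [0.5036, 0.1636, 0.0483]
tool_rot: [0.0, -0.033, 0.999, 0.001]
force: [0.4, 0.2, 0.2]
gripper_width: -0.0
grasp_force: 0.0
```

It clicked in, with force at zero 49 mm after the first click. Backing off and checking.

Call:
{"name": "play_rows", "arguments": {
  "plan": [0,-0.015,0,0,0,-0.03,0,0,0,-0.03,-0.03,0,0,-0.03,-0.07,0,0,-0.05,-0.1,0,0,-0.1,-0.1,0,0,-0.14,-0.1,0,0,-0.14,-0.1,0]
}}

```text
t: 11.4
tool_pos: [0.5125, 0.0134, 0.149]
tool_rot: [0.001, -0.026, 1.0, -0.001]
force: [-0.1, 0.0, -0.3]
gripper_width: 0.0001
grasp_force: 0.0
```

```bash
python3 - <<'E'
from ov import *
for c in ('top','scene'):
    p=cap(c)
    if c=='top': overlay(p,np.array([.500,.2165]),np.radians(3.6),.125,.45,(85,155,240,260),'o4.png')
    for n in ('push_face','lever_pad','tray_mid','last_notch'): print(c,n,lm(p,n))
s=status.observe(); print(s['t'],s['tool_pos'],s['tool_rot'],s['force'])
E
```

```text
top push_face [([0.504, 0.1794, 0.033], 0.65)]
top lever_pad [([0.4714, 0.201, 0.0741], 0.58)]
top tray_mid [([0.6152, 0.3542, 0.0279], 0.8), ([0.4434, -0.3892, -0.0042], 0.51)]
top last_notch [([0.4725, 0.2001, 0.0187], 0.88)]
scene push_face [([0.509, 0.176, 0.0358], 0.8)]
scene lever_pad [([0.4753, 0.1953, 0.0699], 0.5)]
scene tray_mid [([0.6166, 0.3557, 0.0325], 0.96)]
scene last_notch [([0.4537, -0.3916, -0.0039], 0.21)]
11.9 [0.51281558 0.02300013 0.14815467] [-1.10392253e-04 -3.33470236e-02  9.99443823e-01  8.83373870e-05] [ 0.93552463 -0.16295856  0.1349438 ]
```

View pics/o4.png

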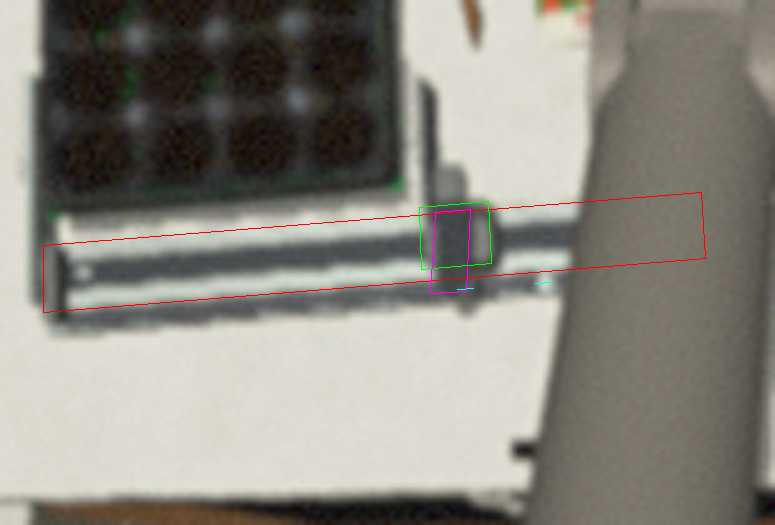

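The stop is in the last notch: the overlay at 0.125 matches the block, the lever tip is at (467,310), and the tray has not moved. The networks give lever_pad ≈(0.472,0.199,0.073), which agrees with the model. Moving over the pad.

Call:
{"name": "play_rows", "arguments": {
  "plan": [0.018,0.05,0,0,0.035,0.1,0,0,0.035,0.15,0,0,0.035,0.179,0,0,0.035,0.179,0,0,0.035,0.179,0,0,0.035,0.179,0.025,0,0.035,0.179,0.045,0,0.035,0.179,0.05,0,0.035,0.179,0.05,0]
}}

```text
t: 12.9
tool_pos: [0.4661, 0.1968, 0.0978]
tool_rot: [-0.001, -0.031, 1.0, -0.001]
force: [0.4, 0.2, 0.6]
gripper_width: 0.0002
grasp_force: 0.0
```

Call:
{"name": "play_rows", "arguments": {
  "plan": [0,0,0.003,0,0,0,0.006,0,0,0,0.009,0,0,0,0.012,0,0,0,0.015,0,0,0,0.018,0,0,0,0.021,0,0,0,0.024,0,0,0,0.026,0,0,0,0.028,0,0,0,0.03,0,0,0,0.03,0]
}}

```text
t: 14.1
tool_pos: [0.4664, 0.1985, 0.0681]
tool_rot: [0.0, -0.033, 0.999, -0.0]
force: [-0.0, -0.2, -0.4]
gripper_width: -0.0001
grasp_force: 0.0
```

Call:
{"name": "play_rows", "arguments": {
  "plan": [0,0,0.001,0,0,0,0.002,0,0,0,0.002,0]
}}

```text
t: 14.4
tool_pos: [0.4666, 0.1986, 0.0671]
tool_rot: [0.0, -0.032, 0.999, 0.0]
force: [-1.0, -0.6, 6.7]
gripper_width: -0.0002
grasp_force: 3.6
```

Call:
{"name": "play_rows", "arguments": {
  "plan": [0,0,0.001,0,0,0,0.002,0,0,0,0.002,0]
}}

```text
t: 14.7
tool_pos: [0.4666, 0.1989, 0.0664]
tool_rot: [-0.0, -0.032, 0.999, 0.001]
force: [-6.2, -1.6, 18.7]
gripper_width: 0.0003
grasp_force: 9.4
```

Call:
{"name": "play_rows", "arguments": {
  "plan": [0,0,-0.004,0,0,0,-0.02,0,0,0,-0.06,0,0,0,-0.1,0,0,-0.05,-0.12,0,0,-0.1,-0.12,0,0,-0.15,-0.12,0,0,-0.18,-0.12,0,0,-0.18,-0.12,0,0,-0.18,-0.12,0]
}}

```text
t: 15.7
tool_pos: [0.4781, 0.0184, 0.1843]
tool_rot: [0.0, -0.031, 1.0, 0.0]
force: [-0.4, 0.6, -0.0]
gripper_width: -0.0001
grasp_force: 0.0
```

```bash
python3 - <<'E'
from ov import *
ims=[]
for c,wn in (('top',(85,155,240,260)),('scene',(110,170,260,270))):
    p=cap(c)
    overlay(p,np.array([.499,.2165]),np.radians(3.6),.125,0,wn,'x_%s.png'%c,4)
    ims.append(cv2.resize(cv2.imread('pics/x_%s.png'%c) if c=='top' else p['color'][170:270,110:260],(600,300 if c=='top' else 300)))
    for n in ('push_face','lever_pad','tray_mid','last_notch'): print(c,n,lm(p,n))
cv2.imwrite('pics/fin.png',np.vstack([cv2.resize(ims[0],(440,298)),cv2.resize(ims[1],(440,298))]))
s=status.observe(); print(s['t'],s['tool_pos'],s['force'])
E
```

```text
top push_face [([0.5037, 0.1786, 0.034], 0.63)]
top lever_pad [([0.4686, 0.1971, 0.0512], 0.48)]
top tray_mid [([0.6137, 0.357, 0.025], 0.68)]
top last_notch [([0.4723, 0.2008, 0.018], 0.59)]
scene push_face [([0.5026, 0.1772, 0.0332], 0.61)]
scene lever_pad [([0.4691, 0.1929, 0.0514], 0.53)]
scene tray_mid [([0.6101, 0.3562, 0.0304], 0.67)]
scene last_notch [([0.4707, 0.1946, 0.0169], 0.82)]
16.2 [0.47800501 0.01932386 0.18424962] [-0.11996635  0.36136215 -0.35549831]
```

View pics/fin.png

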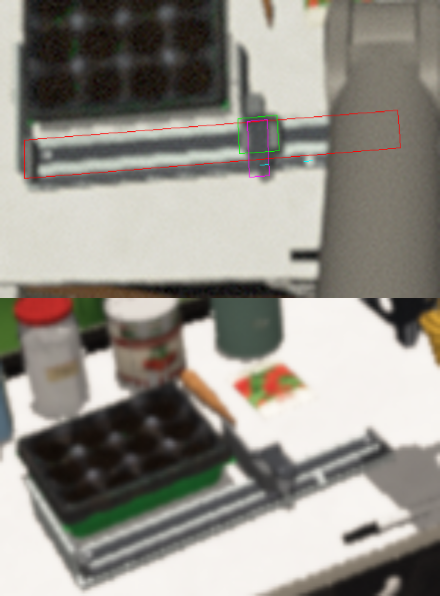

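The lever now lies flat (pad at z≈0.051, tip near (265,178) in the top crop). The stop is still over the last notch, the tray and the other things look unmoved, and the hand is clear. Handing in.

```bash
python3 -c "
from h import *
print(close_job())"
```

```text
the job is handed in; nothing more can be done
None
```

I pushed the stop through the first notch into the last one, then pressed the clamp lever flat and moved the hand clear. The last pictures show the stop in place and the tray unmoved; I handed the job in at about 16 s, and no verdict came back.

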